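# Show a glaze test tile to the colour reader

### The job

Take the blue test tile out of the wooden rack, turn it back to front and lower it through the slot in the roof of the white colour reader, with its glazed face towards the lens (the side with the red bar and black camera head). Do not force it; finish while still holding it there, hanging upright and still in the gripper with its dark round spot level with the lens. Leave the other tiles and the things on the bench as they are.

Things in the scene. Friction and masses are not known exactly. Their poses are not given: they have to be found in the camera images.
- tile_blue: blue test tile, upright ceramic slab 10 (x) x 50 (y) x 140 mm (z), about 140 g. Origin: centre of lower end, z up. +x face glazed blue with a darker spot 24 mm across; -x face bare white; top end white with its +x half blue. Stands loose in any one of the rack sockets, lower end 10 mm above the bench. Grip the top 40 mm across the 10 mm thickness; the rest passes the slot.
- tile_green: green test tile, upright ceramic slab 10 (x) x 50 (y) x 140 mm (z), about 140 g. Origin: centre of lower end, z up. +x face glazed green with a darker spot 24 mm across; -x face bare white; top end white with its +x half green. A bystander standing in another socket.
- tile_brown: brown test tile, upright ceramic slab 10 (x) x 50 (y) x 140 mm (z), about 140 g. Origin: centre of lower end, z up. +x face glazed brown with a darker spot 24 mm across; -x face bare white; top end white with its +x half brown. A bystander standing in another socket.
- rack: fixed light-wood rack 200 (x) x 85 (y) x 32 mm (z). Origin: centre of its underside, on the bench. Three sockets on its centre line at x = -70, 0 and +70 mm, each 13 (x) x 53 mm (y), 22 mm deep; the tiles stand in them with their glazed faces towards the rack's +x.
- reader: fixed white hollow box 150 (x) x 130 (y) x 120 mm (z). Origin: centre of underside, on the bench. Lens in its -x wall, axis 80 mm above the bench, looking along +x: the glaze must face the reader's -x. Outside that wall a black camera head 52 mm across; red bar on the roof along that side. +x wall clear. Roof 12 mm thick; lens nose ends 43 mm from the slot centre, else empty; floor at 10 mm.
- slot (a point): centre of the slot's mouth on top of the reader's roof, 120 mm above the bench. Axes as the reader's. The slot is 12 mm (x) by 52 mm (y), so 2 mm more than the tile in each direction, with a lead-in of 3 mm at the mouth, straight through the roof; a flat black rim surrounds it.
- tile_blue_spot (a point): centre of the dark round spot on the blue tile's glazed face: 5 mm along +x and 35 mm above the tile's origin. To be 80 mm above the bench at the end (tile lower end 45 mm above the bench, 75 mm below the roof top).
- mug: brown mug, 80 mm across, 95 mm tall, bystander at the back of the bench. Origin: centre of its underside.
- bowl: blue bowl, 140 mm across, 55 mm tall, bystander at the back. Origin: centre of its underside.
- glaze_jar: glaze jar, 72 mm across, 100 mm tall, bystander on the left. Origin: centre of its underside.
- brush: brush with orange handle lying on the left, bystander.
- vase: red and buff vase, 200 mm tall, on the banding wheel on the right, bystander. Origin: centre of its underside.
Mind the look-alikes: they are no part of the job. Leave any orange look-alike of the tile_blue alone.

How it is judged:
By the outcome, as a careful person would: the job done as asked, in the order asked, and still so for the second after the job is handed in, while the arm keeps its last pose, push and grip.
It also fails if it takes over 51 s, if anything falls off the work surface, if the arm or the gripper's body presses on something with over 40 N, if the wrist force passes 120 N, or if a joint passes its speed limit or range.

### The arm

A 6-joint arm with a two-finger parallel gripper is mounted at the origin on the work surface. World frame = base frame: x ahead of the robot, y to its left, z up, the work surface at z = 0. Lengths are in mm, angles in rad, forces in N, time in s.
With the tool pointing down it reaches from about 350 to 875 mm from the base axis. Payload 4.2 kg.
Tool frame: the origin (TCP) lies between the finger pads; the fingertips stand 25 mm ahead of it and the grasp point (between the pads) lies 6 mm ahead of it; z points along the fingers, y is the line along which they close (so a half turn about z gives the same grasp; the last joint's range is limited). The gripper opens to 85 mm and grips with 20 to 120 N. Pads are 22 mm wide; open, the fingers measure 114 mm over their backs; the gripper's body (76 mm by 85 mm) begins 54 mm behind the grasp point. The pads swing forward as they close: fully open they stand 13 mm farther back than shut.
Start: joints at [-1.02, 0.385, 0.008, 0, -1.194, -0.259], TCP at [179.814, -598.553, 256.312] pointing down, gripper open.
Joint ranges: [-3.14, 3.14], [-1.21, 2.06], [-1.07, 1.41], [-3.16, 2.05], [-2.99, -0.16], [-3.1, 3.1]. Speed limits (rad/s): [2.79, 2.79, 3.14, 3.14, 3.14, 3.14].

### API

Orientations are given as a unit quaternion [x, y, z, w].
In Python, from bench import arm gives the robot as it stands.
- The arm moves only by the shell command python3 -m pendant 'ROWS'. ROWS is JSON, a list of rows, each a list of 7 numbers: the shift along the tool's x, y, z in m, then the turn, a rotation vector about the tool's x, y, z in degrees, then the finger opening in m, from 0 to 0.0854. In form: [[x, y, z, wx, wy, wz, fingers], ...]. A call has 1 to 12 rows; each row shifts and turns the commanded pose from where the row before left it, along the tool's axes as they then stand; what a row does not reach is not made up. A row lasts 1/10 s, in which the tool goes at most 50 mm and 8.59 degrees, less where a joint would pass 70% of its speed; a pose out of reach is approached as far as the arm can. A call is refused whole if a number of a shift passes 0.05 or a number of a turn 8.59, either way. A call with a gripper value outside its range is refused whole. The fingers move at their own pace and stop on an object; the grip force is fixed at half the most. Time passes only in rows, so rows that do not move let the fingers close. It gives the time, the measured TCP pose, the force, the opening and the grip force at its end, in the units of the state.
- arm.read_state(): the state, without advancing time (a new reading comes with each control period).
- arm.get_image(name): name is "scene" or "top" or "wrist"; returns a dict with "image" (400x640x3 uint8, red, green, blue), "fx", "fy", "cx", "cy" (pixels), "k1" (the pictures are not rectified: a ray, as slopes to the right and down, at radius r is drawn at 1 + k1 r^2 times it, then the intrinsics apply), "xyz" and "rotation" of the camera in the world. Camera axes: x right, y down, z forward; pixel columns grow to the right and rows downward; lengths in mm; the calibration is good to about 2 mm. A picture is of the moment at which its call begins. There is no depth.
- arm.job_done(): hands the job in; it is judged then, once.
The state is a dict: "clock": time; "joints": joint angles; "joint_vel": joint speeds; "joint_efforts": joint torques, N m; "position": TCP position; "ee_rot": TCP orientation; "contact_force": force on the tool from outside, world axes, zero at the start; "wrist_torque": the same for the moment, N m; "gripper_width": finger opening in mm; "grasp_force": force on a finger pad.
Only numpy, scipy, OpenCV 4.12 (cv2) and the standard library are available. Lean on these libraries where they do the work, as an engineer would, in place of code of your own. Each camera call takes 0.05 s, during which the arm holds its last target. There are 200 camera calls.

## Working session

There is one attempt and no reset: what is moved stays moved. The work goes in short steps, Python scripts to look and compute and a shell command to move; the robot and the scene stay as the last step left them, time stands still between calls to the robot, and variables do not carry over. Pictures are saved under pics/ and viewed, at most 10 in all, crops included, and the job is handed in when it is done.

```bash
ls; mkdir -p pics; python3 - <<'E'
from bench import arm
import cv2
s=arm.read_state(); print({k:s[k] for k in('clock','position','ee_rot','gripper_width','contact_force')})
for n in('scene','top','wrist'):
    d=arm.get_image(n); cv2.imwrite(f'pics/{n}0.png',d['image'][:,:,::-1])
    print(n,[d[k] for k in('fx','fy','cx','cy','k1','xyz','rotation')])
E
```

```text
pics
{'clock': 0.0, 'position': array([ 179.66244443, -598.06197224,  255.22062565]), 'ee_rot': array([-1.45267595e-01,  9.89391794e-01,  1.07866614e-03, -2.01719417e-04]), 'gripper_width': 85.56571654091373, 'contact_force': array([-0.19260158,  0.07529824,  0.53060511])}
scene [385.28420859432117, 385.28420859432117, 322.45552108234773, 197.8340856623558, 0.009088773319760535, array([1215.78576344,  482.32662608, 1240.19866821]), array([ 0.42162279,  0.84907095, -0.28722486, -0.13716645])]
top [405.6767671384745, 405.6767671384745, 332.24680876947053, 196.7475182756082, -0.07972964439769752, array([ 472.66676786,  -34.24359045, 1322.19759291]), array([ 0.70772162, -0.70606204,  0.01956613, -0.01495568])]
wrist [342.96634507627886, 342.96634507627886, 321.66918027054936, 197.34624155478218, -0.06039378043838535, array([ 116.484265  , -618.24562361,  373.3361348 ]), array([0.5918938 , 0.79521079, 0.10630507, 0.07746461])]
```

View pics/top0.png

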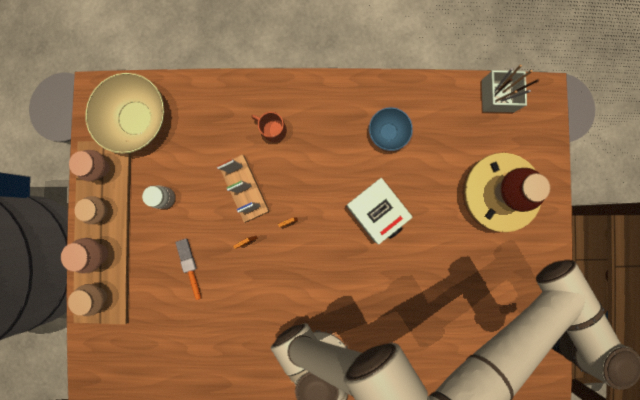

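View pics/scene0.png

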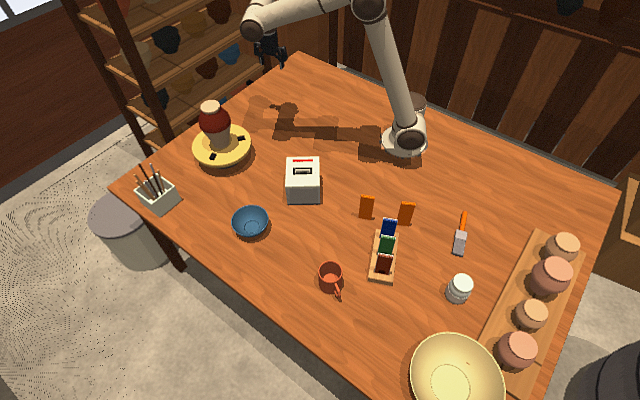

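The top view shows the rack near (243,188), with brown (230,167), green (237,186) and blue (248,208) tiles in it. The reader is at (379,210) with its red bar lower right at (391,226), and there are two free-standing orange look-alikes at (245,242) and (287,222). In the scene view the glazes face the camera, roughly world +x.

```bash
cat > h.py <<'E'
import numpy as np, cv2
from scipy.spatial.transform import Rotation as R
from bench import arm
def ray(d,uv):
    K=np.array([[d['fx'],0,d['cx']],[0,d['fy'],d['cy']],[0,0,1.]])
    p=cv2.undistortPoints(np.array(uv,float).reshape(-1,1,2),K,np.array([d['k1'],0,0,0.]),None,None,None)[:,0] if False else cv2.undistortPoints(np.array(uv,float).reshape(-1,1,2),K,np.array([d['k1'],0,0,0.]))[:,0]
    return R.from_quat(d['rotation']).apply(np.c_[p,np.ones(len(p))])
def onplane(d,uv,z):
    r=ray(d,uv); c=np.array(d['xyz']); return c+r*((z-c[2])/r[:,2])[:,None]
def proj(d,X):
    q=R.from_quat(d['rotation']).inv().apply(np.atleast_2d(X)-d['xyz']); s=q[:,:2]/q[:,2:]
    s=s*(1+d['k1']*(s**2).sum(1))[:,None]; return s*d['fx']+[d['cx'],d['cy']]
E
python3 - <<'E'
from h import *
d=arm.get_image('top')
for n,uv,z in(('blue',(248,208),150),('green',(237,186),150),('brown',(230,167),150),('rdr',(379,210),120),('bar',(391,226),123),('or1',(245,242),140),('or2',(287,222),140)): print(n,onplane(d,[uv],z)[0].round())
w=arm.get_image('wrist'); s=arm.read_state(); T=R.from_quat(s['ee_rot'])
print('cam in tool',T.inv().apply(w['xyz']-s['position']),(T.inv()*R.from_quat(w['rotation'])).as_matrix().round(2)); print(T.as_matrix().round(3))
im=d['image'][140:260,190:430,::-1]; cv2.imwrite('pics/topc.png',cv2.resize(im,None,fx=3.3,fy=3.3,interpolation=cv2.INTER_CUBIC))
E
```

```text
blue [497. 202. 150.]
green [561. 235. 150.]
brown [616. 256. 150.]
rdr [ 492. -181.  120.]
bar [ 445. -216.  123.]
or1 [398. 212. 140.]
or2 [457.  90. 140.]
cam in tool [  66.32443608   -0.82503108 -117.8628128 ] [[-0.   -0.97 -0.26]
 [ 1.   -0.    0.  ]
 [-0.   -0.26  0.97]]
[[-0.958 -0.288 -0.   ]
 [-0.288  0.958  0.001]
 [ 0.     0.001 -1.   ]]
```

View pics/topc.png

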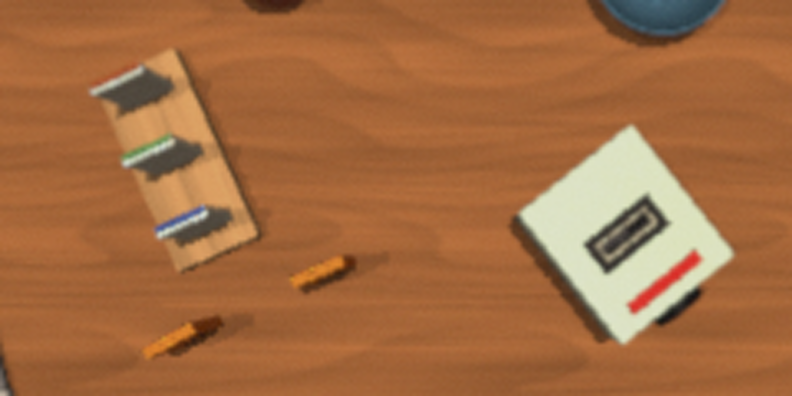

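```bash
python3 -m pendant '[[-0.02,0.02,-0.003,0,0,0,0.045],[-0.03,0.037,-0.003,0,0,0,0.045],[-0.03,0.037,-0.003,0,0,0,0.045],[-0.03,0.038,-0.003,0,0,0,0.045],[-0.03,0.038,-0.003,0,0,0,0.045],[-0.03,0.038,-0.003,0,0,0,0.045],[-0.03,0.038,-0.003,0,0,0,0.045],[-0.03,0.038,-0.003,0,0,0,0.045],[-0.03,0.038,-0.003,0,0,0,0.045],[-0.03,0.038,-0.003,0,0,0,0.045],[-0.03,0.038,-0.003,0,0,0,0.045],[-0.03,0.038,-0.003,0,0,0,0.045]]'
python3 -m pendant '[[-0.03,0.038,0,0,0,0,0.045],[-0.03,0.038,0,0,0,0,0.045],[-0.03,0.038,0,0,0,0,0.045],[-0.03,0.038,0,0,0,0,0.045],[-0.03,0.038,0,0,0,0,0.045],[-0.03,0.038,0,0,0,0,0.045],[-0.02,0.02,0,0,0,0,0.045],[0,0,0,0,0,-8,0.045],[0,0,0,0,0,-8,0.045],[0,0,0,0,0,-8,0.045],[0,0,0,0,0,-8,0.045],[0,0,0,0,0,-8,0.045]]'
python3 -m pendant '[[0,0,0,0,0,-8,0.045],[0,0,0,0,0,-8,0.045],[0,0,0,0,0,-8,0.045],[0,0,0,0,0,-8,0.045],[0,0,0,0,0,-8,0.045],[0,0,0,0,0,-8,0.045],[0,0,0,0,0,-8,0.045],[0,0,0,0,0,0,0.045]]'
python3 - <<'E'
from h import *
s=arm.read_state(); print(s['joints'],R.from_quat(s['ee_rot']).as_matrix().round(3))
w=arm.get_image('wrist'); cv2.imwrite('pics/w1.png',w['image'][:,:,::-1])
E
```

```text
clock: 1.45
position: [389.7, -78.3, 292.9]
ee_rot: [-0.146, 0.989, 0.0, 0.001]
contact_force: [0.2, -0.5, -0.2]
gripper_width: 44.7
grasp_force: 0.0
clock: 2.65
position: [509.7, 214.8, 292.1]
ee_rot: [-0.478, 0.879, 0.0, -0.0]
contact_force: [0.3, 0.4, -0.2]
gripper_width: 45.1
grasp_force: 0.0
clock: 3.45
position: [509.7, 214.7, 292.2]
ee_rot: [0.832, -0.554, -0.0, 0.0]
contact_force: [0.3, -0.2, 0.0]
gripper_width: 44.9
grasp_force: 0.0
[ 6.91746390e-01  2.38275276e-01 -1.11706422e-01 -6.99968322e-05
 -1.22102917e+00 -2.95439361e-01] [[ 0.386 -0.923 -0.   ]
 [-0.923 -0.386 -0.   ]
 [-0.     0.    -1.   ]]
```

View pics/w1.png

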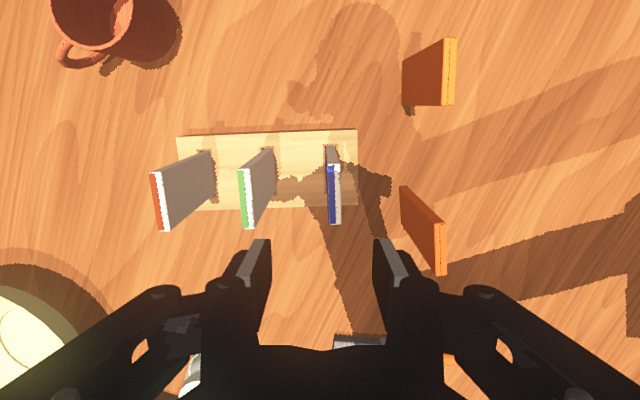

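The wrist view shows the blue tile's top end at about (327–341, 164–223), with the blue half on the left (rack +x). Green is at (252,195) and brown at (175,195); the fingers show at the bottom.

```bash
python3 - <<'E'
from h import *
w=arm.get_image('wrist'); im=w['image']; hsv=cv2.cvtColor(im,cv2.COLOR_RGB2HSV)
sub=(slice(150,235),slice(305,360))
b=((hsv[...,0]>105)&(hsv[...,0]<135)&(hsv[...,1]>120)).astype(np.uint8)
for r in (158,162,166,175,185,195,205,215,219,222,225): print(r,[tuple(map(int,im[r,c])) for c in range(324,344,2)])
ys,xs=np.nonzero(b[sub]); print(len(ys),ys.min()+150,ys.max()+150,xs.min()+305,xs.max()+305)
t=arm.get_image('top'); h2=cv2.cvtColor(t['image'],cv2.COLOR_RGB2HSV)
s=arm.read_state(); T=R.from_quat(s['ee_rot'])
print('expected px of top if tile at (497,202):',proj(w,[[497,202,150]]))
print('uv->',onplane(w,[(328,164),(328,223),(341,223),(340,166)],150).round(1))
E
```

```text
158 [(210, 149, 98), (114, 88, 92), (174, 147, 124), (173, 145, 123), (170, 142, 120), (170, 141, 118), (168, 141, 118), (163, 117, 84), (255, 212, 145), (248, 207, 141)]
162 [(220, 159, 105), (97, 71, 82), (160, 133, 109), (162, 134, 111), (166, 139, 115), (167, 140, 116), (156, 130, 107), (162, 136, 115), (147, 101, 68), (143, 98, 65)]
166 [(169, 118, 75), (94, 76, 129), (118, 114, 194), (116, 109, 189), (93, 92, 185), (202, 179, 168), (255, 254, 245), (255, 255, 247), (184, 150, 120), (141, 97, 64)]
175 [(176, 123, 83), (96, 67, 75), (102, 89, 131), (97, 83, 132), (94, 82, 130), (145, 132, 146), (233, 212, 183), (231, 210, 184), (152, 117, 91), (198, 142, 95)]
185 [(174, 124, 83), (121, 85, 70), (109, 102, 136), (90, 77, 128), (92, 83, 134), (113, 101, 133), (233, 212, 183), (230, 210, 183), (180, 151, 125), (194, 141, 94)]
195 [(183, 133, 88), (184, 131, 86), (94, 83, 112), (89, 80, 134), (88, 78, 130), (92, 82, 128), (232, 210, 181), (226, 206, 181), (197, 177, 154), (175, 124, 82)]
205 [(178, 125, 83), (177, 125, 80), (110, 96, 110), (84, 76, 129), (79, 74, 126), (82, 76, 125),
[... 187 characters left out ...]
205, 181), (210, 193, 168), (134, 85, 55)]
219 [(154, 95, 59), (155, 95, 57), (121, 89, 85), (90, 86, 131), (79, 74, 128), (75, 69, 126), (218, 197, 173), (224, 205, 180), (211, 191, 168), (144, 90, 58)]
222 [(154, 95, 61), (151, 93, 59), (121, 84, 79), (77, 75, 128), (73, 68, 125), (68, 65, 124), (219, 199, 176), (224, 206, 181), (211, 192, 169), (147, 95, 64)]
225 [(153, 94, 57), (144, 88, 55), (147, 90, 55), (150, 92, 59), (155, 100, 65), (144, 94, 62), (134, 85, 54), (137, 86, 54), (143, 86, 54), (146, 91, 56)]
28 166 222 328 334
expected px of top if tile at (497,202): [[342.37799254 184.14196041]]
uv-> [[513.5 191.7 150. ]
 [494.9 235.8 150. ]
 [485.3 231.8 150. ]
 [504.4 189.6 150. ]]
```

```bash
python3 - <<'E'
from h import *
w=arm.get_image('wrist'); s=arm.read_state(); T=R.from_quat(s['ee_rot'])
p=onplane(w,[(333.9,164.5),(335.7,224)],150); print(p.round(1),np.linalg.norm(p[1]-p[0])); c=p.mean(0)
v=p[0]-p[1]; print('long axis deg',np.degrees(np.arctan2(v[1],v[0])),'tool x deg',np.degrees(np.arctan2(T.as_matrix()[1,0],T.as_matrix()[0,0])))
print('delta tool',T.inv().apply(c+[0,0,-20+6]-s['position']).round(1))
E
```

```text
[[509.2 190.3 150. ]
 [488.9 234.2 150. ]] 48.31993093253447
long axis deg -65.18718841500326 tool x deg -67.39461831943393
delta tool [ -1.8  10.8 156.3]
```

```bash
python3 -m pendant '[[-0.001,0.0108,0,0,0,0,0.045],[0,0,0,0,0,-2.2,0.045],[0,0,0.025,0,0,0,0.045],[0,0,0.03,0,0,0,0.045],[0,0,0.025,0,0,0,0.045],[0,0,0,0,0,0,0.045],[0,0,0,0,0,0,0.045]]'
python3 - <<'E'
from h import *
w=arm.get_image('wrist'); cv2.imwrite('pics/w2.png',w['image'][:,:,::-1]); s=arm.read_state(); print(proj(w,s['position']+np.array([[0,0,-6],[0,0,-25]])))
E
```

```text
clock: 4.35
position: [499.5, 211.5, 213.0]
ee_rot: [0.843, -0.538, 0.0, 0.0]
contact_force: [0.1, 0.5, 1.5]
gripper_width: 44.9
grasp_force: 0.0
[[318.7643901  278.34204821]
 [319.12282361 257.87372727]]
```

View pics/w2.png

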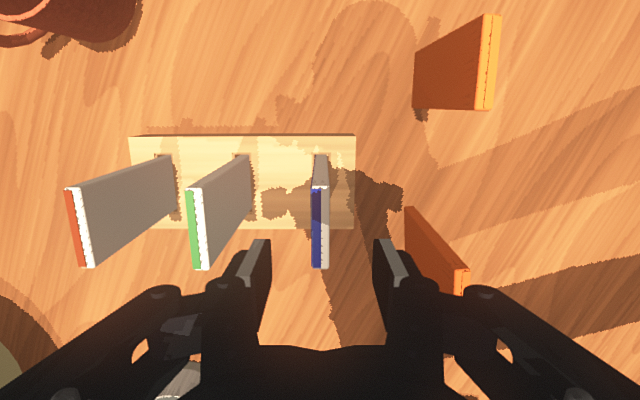

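The blue tile's top end, at (311–329, 186–268), sits centred between the fingertips (270 and 373). The nearest orange tile is to the right at (440,250).

```bash
python3 - <<'E'
from h import *
w=arm.get_image('wrist'); s=arm.read_state(); T=R.from_quat(s['ee_rot'])
g=cv2.cvtColor(w['image'],cv2.COLOR_RGB2GRAY).astype(int)
print(g[180:192,[316,324]].T.tolist(), g[262:274,[316,324]].T.tolist(), g[200,306:334].tolist(),g[255,306:334].tolist())
p=onplane(w,[(319,185.5),(320,268),(455,270),(470,268),(405,207)],[150,150,140,140,140]) ; print(T.inv().apply(p-s['position']).round(1))
E
```

```text
[[141, 139, 139, 150, 162, 231, 253, 253, 136, 103, 111, 106], [141, 140, 139, 146, 158, 230, 254, 251, 166, 153, 157, 160]] [[77, 76, 76, 76, 98, 151, 174, 167, 163, 165, 163, 163], [210, 210, 210, 210, 207, 188, 130, 103, 100, 105, 103, 117]] [158, 161, 160, 160, 160, 164, 97, 81, 74, 71, 73, 72, 69, 69, 70, 68, 103, 151, 157, 156, 155, 155, 155, 150, 140, 143, 154, 156] [180, 181, 180, 180, 185, 182, 140, 111, 85, 79, 77, 80, 80, 77, 77, 73, 117, 204, 211, 206, 206, 207, 204, 189, 128, 103, 106, 107]
[[ 24.2  -0.6  64.2]
 [-25.2  -0.2  64.2]
 [-31.9  83.8  73.9]
 [-30.7  93.1  73.9]
 [  9.   49.6  74. ]]
```

```bash
python3 -m pendant '[[-0.0005,-0.0004,0.025,0,0,0,0.045],[0,0,0.025,0,0,0,0.045],[0,0,0.02,0,0,0,0.045],[0,0,0.008,0,0,0,0.045],[0,0,0,0,0,0,0.03],[0,0,0,0,0,0,0.015],[0,0,0,0,0,0,0],[0,0,0,0,0,0,0],[0,0,0,0,0,0,0],[0,0,0,0,0,0,0]]'
```

```text
clock: 5.45
position: [500.5, 212.7, 136.0]
ee_rot: [0.843, -0.538, 0.001, -0.001]
contact_force: [-0.9, -0.1, 6.2]
gripper_width: 9.4
grasp_force: 59.4
```

```bash
python3 -m pendant '[[0,0,-0.005,0,0,0,0],[0,0,-0.01,0,0,0,0],[0,0,-0.015,0,0,0,0],[0,0,-0.02,0,0,0,0],[0,0,-0.02,0,0,0,0],[0,0,-0.025,0,0,0,0],[0,0,-0.025,0,0,0,0],[0,0,-0.025,0,0,0,0],[0,0,-0.02,0,0,0,0],[0,0,-0.015,0,0,0,0],[0,0,0,0,0,0,0]]'
python3 - <<'E'
from h import *
s=arm.read_state(); T=R.from_quat(s['ee_rot']); print(s['joints'].round(2),T.inv().apply([470-s['position'][0],-170-s['position'][1],0]).round(1),T.as_matrix().round(3))
t=arm.get_image('top'); im=t['image']; hsv=cv2.cvtColor(im,cv2.COLOR_RGB2HSV)
# slot rim & red bar
red=((hsv[...,0]<6)|(hsv[...,0]>174))&(hsv[...,1]>170)&(hsv[...,2]>150); red[:, :360]=0; red[:,430:]=0; red[:200]=0;red[250:]=0
ys,xs=np.nonzero(red); print(len(xs),xs.mean(),ys.mean(),onplane(t,[(xs.mean(),ys.mean())],124))
dark=(hsv[...,2]<90); dark[:, :366]=0; dark[:,395:]=0; dark[:196]=0; dark[225:]=0
ys,xs=np.nonzero(dark); print(len(xs),onplane(t,[(xs.mean(),ys.mean())],120)); r=cv2.minAreaRect(np.c_[xs,ys].astype(np.float32)); print(r,onplane(t,cv2.boxPoints(r),120).round(0),onplane(t,[r[0]],120))
E
```

```text
clock: 6.55
position: [500.2, 212.4, 317.1]
ee_rot: [0.843, -0.538, 0.001, -0.002]
contact_force: [-0.0, 0.2, -0.4]
gripper_width: 9.2
grasp_force: 58.6
[ 0.7   0.2  -0.09  0.   -1.27 -0.27] [334.1 188.6  -1.2] [[ 0.421 -0.907  0.004]
 [-0.907 -0.421  0.003]
 [-0.001 -0.005 -1.   ]]
66 391.1060606060606 224.93939393939394 [[ 448.22657564 -216.17253946  124.        ]]
146 [[ 490.80691596 -181.74246674  120.        ]]
((379.32928466796875, 210.53662109375), (10.619816780090332, 23.2698917388916), 51.34019470214844) [[ 481. -145.  120.]
 [ 525. -199.  120.]
 [ 500. -219.  120.]
 [ 457. -165.  120.]] [[ 490.80004188 -181.8459245   120.        ]]
```

```bash
python3 -m pendant '[[0.01,0.005,0,0,0,0,0],[0.024,0.012,0,0,0,0,0],[0.04,0.02,0,0,0,0,0],[0.04,0.02,0,0,0,0,0],[0.04,0.02,0,0,0,0,0],[0.04,0.02,0,0,0,0,0],[0.04,0.02,0,0,0,0,0],[0.04,0.02,0,0,0,0,0],[0.04,0.02,0,0,0,0,0],[0.027,0.012,0,0,0,0,0],[0.012,0.005,0,0,0,0,0]]'
python3 -m pendant '[[0,0,0,0,0,4,0],[0,0,0,0,0,8,0],[0,0,0,0,0,8,0],[0,0,0,0,0,8,0],[0,0,0,0,0,8,0],[0,0,0,0,0,8,0],[0,0,0,0,0,8,0],[0,0,0,0,0,8,0],[0,0,0,0,0,8,0],[0,0,0,0,0,8,0],[0,0,0,0,0,8,0],[0,0,0,0,0,8,0]]'
python3 -m pendant '[[0,0,0,0,0,8,0],[0,0,0,0,0,8,0],[0,0,0,0,0,8,0],[0,0,0,0,0,8,0],[0,0,0,0,0,8,0],[0,0,0,0,0,8,0],[0,0,0,0,0,8,0],[0,0,0,0,0,8,0],[0,0,0,0,0,8,0],[0,0,0,0,0,2.5,0],[0,0,0,0,0,0,0],[0,0,0,0,0,0,0]]'
python3 - <<'E'
from h import *
s=arm.read_state(); T=R.from_quat(s['ee_rot']); print(s['joints'].round(2),T.as_matrix().round(3))
w=arm.get_image('wrist'); cv2.imwrite('pics/w3.png',w['image'][:,:,::-1])
E
```

```text
clock: 7.7
position: [489.1, -184.0, 312.8]
ee_rot: [0.842, -0.539, -0.001, 0.001]
contact_force: [-0.4, 0.7, -1.6]
gripper_width: 9.7
grasp_force: 58.5
clock: 8.9
position: [489.8, -181.0, 313.2]
ee_rot: [-0.196, 0.981, 0.0, -0.001]
contact_force: [0.6, 0.1, -1.0]
gripper_width: 9.3
grasp_force: 58.5
clock: 10.1
position: [490.1, -181.1, 313.7]
ee_rot: [0.434, 0.901, -0.0, -0.001]
contact_force: [0.3, -0.5, -0.7]
gripper_width: 9.0
grasp_force: 58.5
[-0.04  0.17 -0.14 -0.   -1.26 -2.43] [[-0.622  0.783 -0.001]
 [ 0.783  0.622  0.   ]
 [ 0.001 -0.001 -1.   ]]
```

View pics/w3.png

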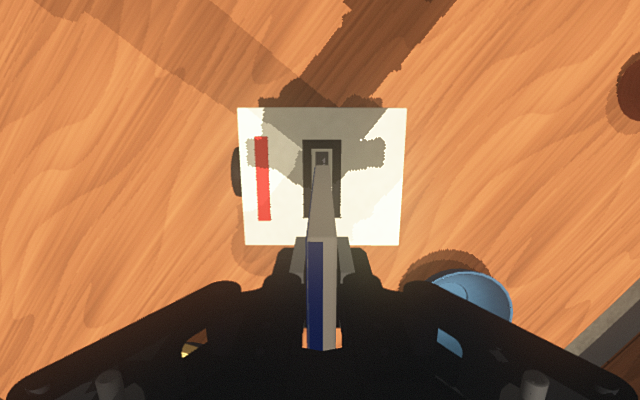

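The wrist view shows the tile hanging over the reader with its blue half on the left, towards the red bar (262,178). The roof corners are about (238,107), (407,107), (400,245) and (246,245), and the rim spans 303–341 by 140–217. The tile's lower end is at about (322,165).

```bash
cat > m.py <<'E'
from h import *
w=arm.get_image('wrist'); im=w['image']; g=cv2.GaussianBlur(cv2.cvtColor(im,cv2.COLOR_RGB2GRAY),(0,0),.7).astype(float)
s=arm.read_state(); T=R.from_quat(s['ee_rot'])
sat=cv2.cvtColor(im,cv2.COLOR_RGB2HSV)[...,1].astype(float)
def edge(img,a,lo,hi,vert,sgn):
    # subpixel strongest gradient in column (vert edge, row a) or row
    l=img[a,lo:hi] if vert else img[lo:hi,a]
    d=np.diff(l)*sgn; i=int(np.argmax(d)); 
    if 0<i<len(d)-1: o=(d[i-1]-d[i+1])/(2*(d[i-1]-2*d[i]+d[i+1])+1e-9)
    else:o=0
    p=lo+i+.5+o
    return (p,a) if vert else (a,p)
def line(pts):
    pts=np.array(pts,np.float32); vx,vy,x,y=cv2.fitLine(pts,cv2.DIST_HUBER,0,.01,.01).ravel(); 
    r=np.abs((pts-[x,y])@[-vy,vx]); return (x,y,vx,vy,float(np.median(r)))
def tl(pts,z): return T.inv().apply(onplane(w,pts,z)-s['position'])
E
cat > m1.py <<'E'
from m import *
def rep(n,pts,z):
    q=tl(pts,z); k=np.ptp(q[:,0])>np.ptp(q[:,1]); a,b=(0,1) if k else (1,0)
    for _ in range(3):
        c=np.polyfit(q[:,a],q[:,b],1); r=q[:,b]-np.polyval(c,q[:,a]); q=q[np.abs(r)<max(1,2*np.std(r))]
    print(n,'tool','y' if k else 'x','= %.2f at 0, slope deg %.2f, rms %.2f n %d'%(c[1],np.degrees(np.arctan(c[0])),np.std(r),len(q))); return c
rep('roof L',[edge(sat,r,222,256,True,-1) for r in range(195,240,3)],120)
rep('roof R',[edge(sat,r,388,418,True,1) for r in range(115,235,4)],120)
rep('roof top',[edge(sat,c,95,120,False,-1) for c in range(250,400,5)],120)
rep('roof bot',[edge(sat,c,232,256,False,1) for c in list(range(375,395,3))],120)
rep('rim L',[edge(g,r,295,311,True,-1) for r in range(148,215,3)],120)
rep('rim R',[edge(g,r,334,348,True,1) for r in range(148,215,3)],120)
rep('rim top',[edge(g,c,132,147,False,-1) for c in range(308,338,2)],120)
rep('slot L',[edge(g,r,306,318,True,1) for r in range(150,170,2)],120)
print(g[150:172:3,300:345].astype(int).tolist())
print('col322',g[135:250:1,322].astype(int).tolist())
cv2.imwrite('pics/w3c.png',cv2.resize(im[130:260,280:365,::-1],None,fx=5,fy=4.6,interpolation=cv2.INTER_NEAREST))
E
python3 m1.py
```

```text
roof L tool y = -76.54 at 0, slope deg -0.17, rms 0.11 n 15
roof R tool y = 74.25 at 0, slope deg 0.11, rms 0.15 n 30
roof top tool x = 64.34 at 0, slope deg -0.10, rms 0.13 n 30
roof bot tool x = -66.55 at 0, slope deg -0.11, rms 0.01 n 7
rim L tool y = -18.57 at 0, slope deg -0.29, rms 0.11 n 22
rim R tool y = 16.46 at 0, slope deg 0.10, rms 0.17 n 22
rim top tool x = 35.73 at 0, slope deg -1.36, rms 0.12 n 15
slot L tool y = -10.87 at 0, slope deg 0.43, rms 0.03 n 10
[[170, 164, 116, 72, 60, 59, 59, 58, 58, 58, 68, 99, 123, 129, 128, 124, 122, 122, 123, 123, 123, 124, 124, 124, 123, 124, 124, 124, 129, 132, 132, 123, 90, 64, 59, 59, 59, 59, 59, 59, 78, 122, 142, 143, 141], [140, 133, 103, 72, 61, 59, 60, 60, 59, 59, 68, 98, 121, 129, 124, 99, 76, 67, 66, 68, 68, 68, 68, 67, 67, 66, 66, 80, 112, 129, 133, 124, 90, 64, 60, 60, 59, 59, 60, 60, 78, 121, 140, 142, 141], [141, 133, 104, 74, 62, 60, 62, 61, 59, 59, 69, 100, 123, 130, 124, 100, 77, 69, 69, 68, 68, 69, 68, 69, 70, 68, 68, 80, 111, 130, 134, 125, 91, 66, 60, 60, 61, 62, 61, 61, 79, 121, 140, 140, 141], [142, 135, 105, 74, 6
[... 855 characters left out ...]
, 103, 111, 122, 124, 124, 123, 123, 123, 123, 123, 124, 124, 124, 123, 123, 126, 132, 125, 91, 68, 65, 67, 68, 67, 67, 69, 88, 125, 142, 144, 143]]
col322 [136, 136, 137, 132, 105, 66, 53, 54, 55, 55, 54, 54, 60, 85, 122, 124, 95, 73, 68, 68, 68, 68, 71, 75, 78, 78, 77, 75, 74, 88, 112, 122, 123, 123, 123, 123, 123, 123, 123, 124, 124, 124, 125, 125, 125, 126, 125, 125, 126, 127, 127, 127, 127, 127, 127, 127, 127, 128, 127, 128, 128, 128, 128, 128, 128, 129, 129, 129, 129, 128, 128, 129, 129, 129, 129, 129, 129, 129, 129, 129, 128, 128, 129, 129, 128, 127, 127, 128, 128, 128, 128, 128, 128, 126, 127, 127, 126, 126, 126, 126, 127, 129, 134, 139, 141, 140, 125, 95, 84, 85, 85, 84, 84, 84, 82]
```

View pics/w3c.png

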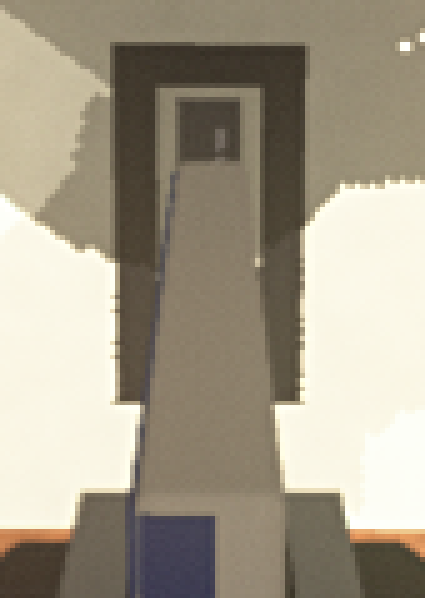

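```bash
cat > m2.py <<'E'
from m import *
zt=s['position'][2]
print('bottom near corners',tl([(315.4,165.2),(328.8,165.2)],zt-126).round(2))
print('top near',tl([(307.5,236.5),(336.5,236.5)],zt+14).round(2))
for z in (1,): print('slot far edge inner (hole top row 151)',tl([(322,151.2)],108).round(2),'bevel outer far 148',tl([(322,148.6)],120).round(2), 'hole L/R',tl([(315.3,156),(328,156)],117).round(2),'bevel L/R',tl([(311,156),(332,156)],120).round(2))
for r in (175,185,195,205,215,225,232): print(r,im[r,304:345].sum(1).tolist())
E
python3 m2.py
```

```text
bottom near corners [[ 23.53  -5.22 126.01]
 [ 23.53   4.41 126.01]]
top near [[ 24.17  -5.32 -13.99]
 [ 24.17   4.07 -13.99]]
slot far edge inner (hole top row 151) [[ 23.19  -0.39 206.1 ]] bevel outer far 148 [[ 27.12  -0.4  194.1 ]] hole L/R [[ 19.93  -6.58 197.1 ]
 [ 19.93   5.13 197.1 ]] bevel L/R [[ 20.37 -10.45 194.1 ]
 [ 20.37   8.73 194.1 ]]
175 [188, 184, 195, 189, 183, 186, 191, 314, 385, 298, 294, 341, 361, 357, 353, 359, 353, 356, 358, 360, 350, 355, 360, 362, 358, 353, 372, 405, 238, 179, 194, 193, 191, 195, 194, 194, 259, 384, 402, 546, 734]
185 [186, 200, 194, 198, 195, 185, 192, 262, 248, 310, 356, 367, 363, 368, 362, 361, 364, 368, 364, 360, 367, 361, 360, 366, 365, 368, 368, 362, 259, 230, 234, 243, 246, 239, 230, 223, 399, 739, 740, 730, 729]
195 [225, 233, 238, 234, 248, 239, 229, 237, 352, 369, 359, 374, 363, 368, 364, 365, 363, 370, 369, 364, 365, 368, 370, 367, 369, 374, 367, 377, 307, 244, 245, 243, 245, 242, 232, 263, 634, 738, 730, 727, 727]
205 [222, 229, 238, 240, 239, 231, 247, 355, 372, 367, 372, 375, 366, 363, 377, 363, 367, 375, 371, 361, 379, 370, 373, 373, 379, 371, 370, 375, 375, 309, 251, 246, 253, 254, 240, 231, 458, 737, 735, 725, 725]
215 [233, 220, 227, 223, 219, 255, 342, 364, 369, 373, 366, 360, 373, 373, 377, 372, 364, 372, 367, 374, 372, 368, 375, 377, 367, 370, 370, 373, 366, 372, 306, 235, 226, 227, 209, 288, 709, 747, 734, 727, 727]
225 [722, 732, 745, 489, 270, 338, 361, 363, 363, 364, 370, 368, 366, 363, 370, 368, 368, 368, 367, 372, 365, 371, 368, 370, 373, 373, 373, 374, 367, 354, 362, 551, 739, 736, 728, 725, 725, 724, 725, 724, 725]
232 [730, 745, 495, 246, 327, 367, 357, 362, 365, 362, 362, 364, 363, 353, 363, 366, 355, 357, 361, 370, 367, 361, 369, 362, 370, 365, 367, 375, 362, 364, 350, 359, 567, 725, 728, 723, 725, 725, 725, 725, 725]
```

```bash
python3 -m pendant '[[-0.0003,-0.0005,0.01,0,0,0,0],[0,0,0.015,0,0,0,0],[0,0,0.015,0,0,0,0],[0,0,0.01,0,0,0,0],[0,0,0.006,0,0,0,0],[0,0,0,0,0,0,0],[0,0,0,0,0,0,0]]'
python3 - <<'E'
from m import *
cv2.imwrite('pics/w4c.png',cv2.resize(im[110:210,270:370,::-1],None,fx=6,fy=6,interpolation=cv2.INTER_NEAREST))
E
```

```text
clock: 10.95
position: [490.7, -182.0, 258.7]
ee_rot: [0.435, 0.9, -0.0, 0.0]
contact_force: [0.8, -0.7, -0.7]
gripper_width: 9.3
grasp_force: 58.6
```

View pics/w4c.png

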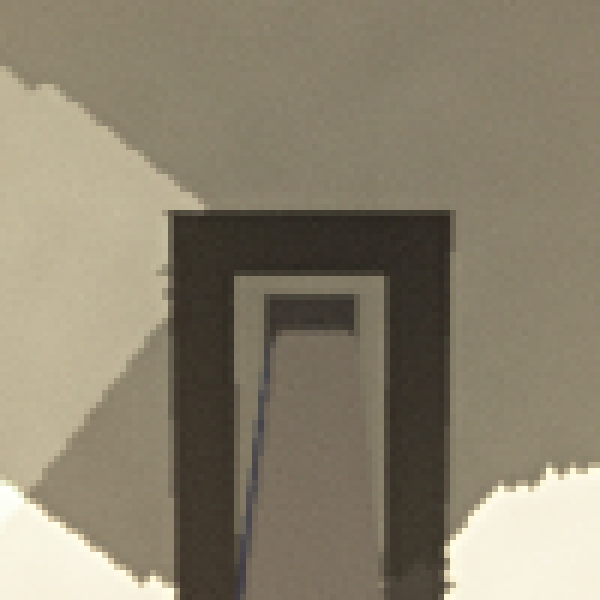

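The crop shows the tile's lower end at crop (272–358, 330), just above the slot. The hole spans 268–355 with its far edge at row 295, and the lead-in spans 234–388 from row 275.

```bash
python3 - <<'E'
from m import *
f=lambda u,v:(270+u/6-.5,110+v/6-.5)
zt=s['position'][2]
print('tile bottom',tl([f(272,331),f(358.5,331)],zt-126).round(2))
print('hole z117',tl([f(268,296),f(355,296)],117).round(2))
print('bevel z120',tl([f(234,276),f(388,276)],120).round(2))
print('rim',tl([f(174,400),f(449,400),f(310,212)],120).round(2))
E
```

```text
tile bottom [[ 23.79  -5.59 125.97]
 [ 23.79   4.77 125.98]]
hole z117 [[ 25.56  -6.4  142.01]
 [ 25.56   4.66 142.02]]
bevel z120 [[ 28.55 -10.58 139.  ]
 [ 28.54   8.72 139.02]]
rim [[ 12.71 -18.37 139.01]
 [ 12.7   16.63 139.05]
 [ 36.54  -1.05 139.  ]]
```

```bash
python3 -m pendant '[[0.0007,-0.0005,0.002,0,0,0,0],[0,0,0.004,0,0,0,0],[0,0,0.004,0,0,0,0],[0,0,0.004,0,0,0,0],[0,0,0.004,0,0,0,0],[0,0,0.004,0,0,0,0],[0,0,0,0,0,0,0],[0,0,0,0,0,0,0]]'
python3 - <<'E'
from m import *
print(s['contact_force'].round(1),s['wrist_torque'].round(2))
cv2.imwrite('pics/w5c.png',cv2.resize(im[130:210,270:370,::-1],None,fx=6,fy=6,interpolation=cv2.INTER_NEAREST))
E
```

```text
clock: 11.85
position: [489.5, -181.7, 236.2]
ee_rot: [0.435, 0.9, -0.0, -0.0]
contact_force: [0.5, -0.2, -2.0]
gripper_width: 9.1
grasp_force: 58.6
[-0.2 -0.1 -1.2] [ 0.02 -0.04 -0.01]
```

View pics/w5c.png

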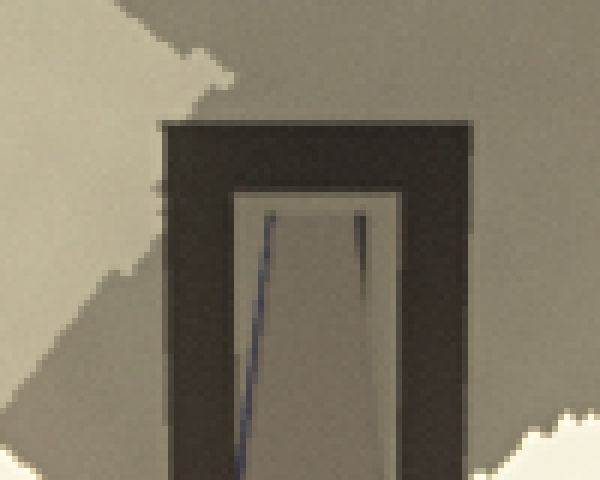

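The tile has entered the slot with no contact force. A narrow gap shows on the right at crop (358–365, 212–300), and the far end is close to the hole edge at row 214.

```bash
python3 - <<'E'
from m import *
f=lambda u,v:(270+u/6-.5,130+v/6-.5)
print('hole z117',tl([f(266,214),f(366,214)],117).round(2)); print('bevel',tl([f(234,193),f(400,193)],120).round(2)); print('rim',tl([f(166,300),f(470,300),f(310,123)],120).round(2))
E
```

```text
hole z117 [[ 24.61  -6.17 119.52]
 [ 24.6    5.49 119.52]]
bevel [[ 27.56  -9.76 116.51]
 [ 27.56   9.31 116.52]]
rim [[ 15.01 -17.8  116.52]
 [ 15.    17.59 116.53]
 [ 35.6   -1.03 116.51]]
```

```bash
python3 -m pendant '[[-0.0001,0.0002,0.004,0,0,0,0],[0,0,0.006,0,0,0,0],[0,0,0.006,0,0,0,0],[0,0,0.006,0,0,0,0],[0,0,0.006,0,0,0,0],[0,0,0,0,0,0,0]]'
python3 - <<'E'
from bench import arm
s=arm.read_state(); print(s['contact_force'].round(1),s['wrist_torque'].round(2))
E
```

```text
clock: 12.55
position: [489.2, -181.5, 207.1]
ee_rot: [0.435, 0.9, -0.0, -0.001]
contact_force: [-0.5, -0.3, -0.2]
gripper_width: 9.3
grasp_force: 58.5
[-0.5 -0.3 -0.2] [-0.03  0.01  0.01]
```

```bash
python3 -m pendant '[[0,0,0.006,0,0,0,0],[0,0,0.006,0,0,0,0],[0,0,0.006,0,0,0,0],[0,0,0.006,0,0,0,0],[0,0,0.006,0,0,0,0],[0,0,0.004,0,0,0,0],[0,0,0.0022,0,0,0,0],[0,0,0,0,0,0,0],[0,0,0,0,0,0,0],[0,0,0,0,0,0,0],[0,0,0,0,0,0,0]]'
python3 - <<'E'
from m import *
ps=[arm.get_image('wrist') and arm.read_state()['position'] for _ in range(8)]
print(np.mean(ps,0),np.std(ps,0),s['contact_force'].round(1),s['wrist_torque'].round(2),T.as_matrix().round(3)[:,2])
c=arm.get_image('scene')['image'][130:290,260:440,::-1]
a=cv2.resize(c,None,fx=3,fy=3,interpolation=cv2.INTER_CUBIC)[:480]
b=cv2.resize(im[110:370,270:370,::-1],None,fx=2.4,fy=1.846,interpolation=cv2.INTER_CUBIC)
cv2.imwrite('pics/f.png',np.hstack([a,b]))
E
```

```text
clock: 13.65
position: [489.9, -181.6, 172.4]
ee_rot: [0.435, 0.9, 0.0, 0.0]
contact_force: [-0.3, -0.6, -1.5]
gripper_width: 9.3
grasp_force: 58.5
[ 489.73672165 -181.58594425  172.18484041] [0.03152257 0.01178219 0.05772539] [ 0.1 -0.1 -0.8] [-0.02  0.02 -0.03] [ 0.001 -0.    -1.   ]
```

View pics/f.png

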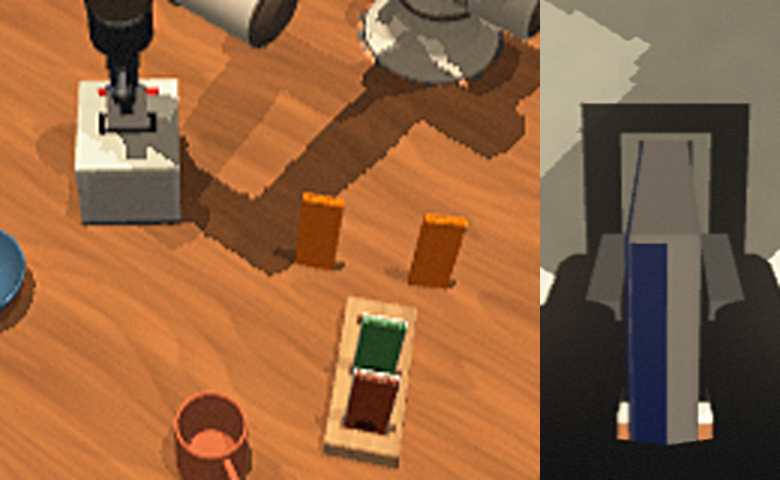

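The scene crop shows the tile through the reader's slot, green and brown still in the rack and the two orange tiles untouched. The wrist crop shows blue on the red-bar side and the tile centred. It hangs about 1.2 mm high, so I'll correct that.

```bash
python3 -m pendant '[[0,0,0.0012,0,0,0,0],[0,0,0,0,0,0,0],[0,0,0,0,0,0,0],[0,0,0,0,0,0,0],[0,0,0,0,0,0,0],[0,0,0,0,0,0,0]]'
python3 - <<'E'
from h import *
ps=[]
for _ in range(6): arm.get_image('wrist'); s=arm.read_state(); ps.append(s['position'])
print(np.mean(ps,0),s['contact_force'].round(1),s['gripper_width'],abs(s['joint_vel']).max())
arm.job_done()
E
```

```text
clock: 14.75
position: [489.7, -181.6, 170.9]
ee_rot: [0.435, 0.9, 0.0, 0.0]
contact_force: [0.2, 1.3, -0.5]
gripper_width: 8.8
grasp_force: 58.5
[ 489.7139     -181.58746096  170.9098441 ] [-0.1  0.  -1.6] 9.424029658263182 0.0019283209346686642
the job is handed in; nothing more can be done
```

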